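Clear and re-zero the bench scale with the pin stylus

TASK

Re-zero the bench scale. First take the aluminium angle bracket off the scale and stand it in the white tray as it stands now: flat leg down on the tray floor, beside the tape roll. Then take the stylus (the slim-handled tool) out of the wooden rack, press the button in the round well of the scale fully down with its tip and hold it there for a moment, and put the stylus back upright in its hole in the rack. Do not press the other button (square well), and leave everything else where it is.

Things in the scene. Friction and masses are not known exactly. Their poses are not given: they have to be found in the camera images.
- scale: Grey digital bench scale, fixed, 190 (x) x 170 (y) x 50 mm. Origin: centre of its underside on the bench; z up. Its console is the strip along the -x side, top 40 mm above the bench, with a dark display at y +40 mm and two recessed buttons at x -64 mm: round well at y -22 mm (zero), square well at y -62 mm (units). The steel pan, 120 x 150 x 4 mm, centred at x +30 mm, has its top at 50 mm.
- well_rim (a point): Centre of the mouth of the round well in the console, 40 mm above the bench. Well 14 mm in diameter, 16 mm deep.
- zero_top (a point): Centre of the top of the zero button, a black disc 12 mm across inside the round well, 7 mm below the console top when up. It moves down with the button.
- zero (a joint): Travel of the zero button, m: 0 up, 0.005 fully down (spring, about 4 N at full travel).
- unit (a joint): Travel of the units button in the square well (14 mm wide), m: 0 up, 0.005 down. Not to be pressed.
- bracket: Plain aluminium angle bracket, 40 mm wide, 6 mm thick: flat leg 110 mm long and an upright leg, top 78 mm above the underside. It stands on the scale's pan with the flat leg overhanging the console. Origin: underside of the flat leg, below the middle of the upright leg's thickness; z up along the upright leg, the flat leg runs to -x (to x -107 mm), y is across the 40 mm width. 120 g.
- bracket_heel (a point): The bracket's origin point: underside of the flat leg beneath the upright leg.
- bracket_toe (a point): Underside of the flat leg, 3 mm from its free end, 104 mm from the heel.
- tray: White plastic tray, fixed, 220 (x) x 150 (y) x 28 mm high, walls and floor about 4 mm. Origin: centre of its underside. The tape roll lies in its -x half; the +x half is free.
- tape: Roll of paper tape lying flat in the tray, 68 mm across, 24 mm high; origin: centre of its underside. Leave it.
- rack: Wooden tool rack block, fixed, 60 (x) x 170 (y) x 70 mm high. Origin: centre of its underside. Three vertical holes, 14 mm in diameter and right through, at y -55, 0 and +55 mm, x 0; each holds one tool hanging on its steel collar.
- stylus: Stylus: slim straight black handle 16 mm in diameter, 50 mm long, over a steel collar 23 mm across and 4 mm thick; below it a steel shaft 8 mm in diameter and 46 mm long that narrows to a 5 mm blunt tip. Origin: centre of the collar's underside, which rests on the rack's top; z up along the handle (handle from z 4 to 54 mm, tip at z -62 mm). 50 g.
- stylus_grip (a point): Point on the stylus axis, 31 mm above the collar's underside, good to grip.
- stylus_tip (a point): End of the stylus tip, 62 mm below the collar's underside.
- screwdriver: Screwdriver in the rack: fat black handle 28 mm in diameter, top 62 mm above the collar's underside (origin). Leave it.
- bradawl: Bradawl in the rack: wooden mushroom handle 36 mm in diameter, top 54 mm above the collar's underside (origin). Leave it.
- mug: Small stainless mug, 72 mm across, 80 mm high, handle at its +y; origin: centre of underside. Leave it.
- jar: Amber glass jar with steel cap, 66 mm across, 110 mm high; origin: centre of underside. Leave it.
- clamp: Blue C-clamp lying on the bench, about 85 (x) x 130 (y) x 23 mm; origin on the bench under its middle. Leave it.
Things that resemble listed ones, but are neither listed nor needed, are in the scene too. Of the things that look like the rack, take the one that is nearest to the robot's base at the start.

How it is judged:
By the outcome, as a careful person would: the job done as asked, in the order asked, and still so for the second after the job is handed in, with the robot touching nothing.
It also fails if it takes over 72 s, if anything falls off the work surface, if the arm or the gripper's body presses on something with over 40 N, if the wrist force passes 120 N, or if a joint passes its speed limit or range.

ROBOT

A 6-joint arm with a two-finger parallel gripper is mounted at the origin on the work surface. World frame = base frame: x ahead of the robot, y to its left, z up, the work surface at z = 0. Lengths are in mm, angles in rad, forces in N, time in s.
With the tool pointing down it reaches from about 325 to 775 mm from the base axis. Payload 9.3 kg.
Tool frame: the origin (TCP) lies at the very end of the fingers, on their centre line; the grasp point (between the pads) lies r.grip_depth behind it (r.grip_depth is the distance from the TCP to the grasp point, in mm); z points along the fingers, y is the line along which they close (so a half turn about z gives the same grasp; the last joint's range is limited). The gripper opens to 85 mm and grips with 20 to 120 N. Pads are 22 mm wide; open, the fingers measure 114 mm over their backs; the gripper's body (76 mm by 85 mm) begins 54 mm behind the grasp point. The pads swing forward as they close: fully open they stand 13 mm farther back than shut.
Start: joints at [0.954, 0.259, 0.021, 1.334, 0, 1.418], TCP at [246.043, 491.894, 231.279] pointing down, gripper open.
Joint ranges: [-3.04, 3.04], [-0.91, 1.82], [-1.04, 1.36], [-1.92, 1.95], [-1.52, 1.45], [-3.14, 3.14]. Speed limits (rad/s): [2.22, 2.22, 2.79, 3.14, 3.14, 3.14].

INTERFACE

Orientations are given as a unit quaternion [x, y, z, w].
In Python, from bench import monitor, imaging, job, r gives the robot as it stands.
- The arm moves only by the tool send_rows, never from a script. Its argument "increments" is a list of rows, each a list of 7 numbers: the turn, a rotation vector about the tool's x, y, z in degrees, then the shift along the tool's x, y, z in m, then the finger opening in m, from 0 to 0.0854. In form: [[wx, wy, wz, dx, dy, dz, grip], ...]. A call has 1 to 10 rows; each row shifts and turns the commanded pose from where the row before left it, along the tool's axes as they then stand; what a row does not reach is not made up. A row lasts 1/12 s, in which the tool goes at most 41.7 mm and 7.16 degrees, less where a joint would pass 70% of its speed; a pose out of reach is approached as far as the arm can. A call is refused whole if a number of a shift passes 0.0417 or a number of a turn 7.16, either way. A call with a gripper value outside its range is refused whole. The fingers move at their own pace and stop on an object; the grip force is fixed at half the most. Time passes only in rows, so rows that do not move let the fingers close. It gives the time, the measured TCP pose, the force, the opening and the grip force at its end, in the units of the state.
- monitor.sense(): the state, without advancing time (a new reading comes with each control period).
- imaging.grab_frame(name): name is "scene" or "top"; returns (picture, depth): 384x512x3 uint8, red, green, blue; 384x512 float32, mm along the optical axis (not along the pixel's ray), 0 where there is no reading.
- imaging.camera_params(name): a dict with "camera_matrix" (3x3 intrinsics, pixels), "k1" (the pictures are not rectified: a ray, as slopes to the right and down, at radius r is drawn at 1 + k1 r^2 times it, then the intrinsics apply), "origin" and "attitude" of the camera in the world. Camera axes: x right, y down, z forward; pixel columns grow to the right and rows downward; lengths in mm; the calibration is good to about 2 mm. A picture is of the moment at which its call begins. camera_params takes no time and is no camera call.
- job.hand_in(): hands the job in; it is judged then, once.
Trained networks look in the newest picture that a camera, given by its name, has taken for a name from the list of things; names that differ only in an ending like _2 or _b are one class to them, and where a whole thing is asked for, a point or a joint stands for the part that bears it (a point fixed in the world has none). Each returns a list of dicts, best first, with "p" (0 to 1); they miss things now and then, are a little off and sometimes report something else, mostly with a low value. They report only what shows in the picture. A call takes as long as a camera call. They do not tell look-alikes from the thing itself.
- imaging.look_for(camera, name): "bbox" ([left, top, width, height] in pixels, round what is visible of it).
- imaging.place_of(camera, name): "location" ([row, column] in pixels: a listed point, or the origin of a listed thing).
The state is a dict: "time": time; "joint_pos": joint angles; "joint_vel": joint speeds; "joint_torque": joint torques, N m; "tcp_pos": TCP position; "orientation": TCP orientation; "wrist_force": force on the tool from outside, world axes, zero at the start; "moment": the same for the moment, N m; "grip_width": finger opening in mm; "grasp_force": force on a finger pad.
Only numpy, scipy, OpenCV 4.12 (cv2) and the standard library are available. Lean on these libraries where they do the work, as an engineer would, in place of code of your own. Each camera call takes 0.05 s, during which the arm holds its last target. There are 200 camera calls.

## Working session

There is one attempt and no reset: what is moved stays moved. The work goes in short steps, Python scripts to look and compute and a tool call to move; the robot and the scene stay as the last step left them, time stands still between calls to the robot, and variables do not carry over. Pictures are saved under pics/ and viewed, at most 10 in all, crops included, and the job is handed in when it is done.

Besides the shell and the picture viewer there is one more tool, called after ">>>" by a JSON object that holds its "op" and its "data". send_rows: Moves the arm, as the interface text tells. Its arguments: {"type":"object","properties":{"increments":{"type":"array","items":{"type":"array","items":{"type":"number"}}}},"required":["increments"]}

```bash
ls; mkdir -p pics; cat > h.py <<'E'
import numpy as np, cv2
from scipy.spatial.transform import Rotation as R
from bench import monitor, imaging, job, r
def cam(n):
    p=imaging.camera_params(n); K=np.array(p["camera_matrix"]); a=np.array(p["attitude"],float)
    M=a if a.shape==(3,3) else R.from_quat(a).as_matrix()
    return K,p["k1"],np.array(p["origin"],float),M
def ray(c,row,col):
    K,k1,o,M=c
    d=np.array([(col-K[0,2])/K[0,0],(row-K[1,2])/K[1,1]]); u=d.copy()
    for _ in range(20): u=d/(1+k1*(u@u))
    return np.array([u[0],u[1],1.])
def at_depth(c,row,col,z): return c[2]+c[3]@(ray(c,row,col)*z)
def at_height(c,row,col,h):
    v=c[3]@ray(c,row,col); return c[2]+v*(h-c[2][2])/v[2]
def cloud(c,D):
    K,k1,o,M=c; h,w=D.shape; cc,rr=np.meshgrid(np.arange(w),np.arange(h))
    d=np.stack([(cc-K[0,2])/K[0,0],(rr-K[1,2])/K[1,1]],-1); u=d.copy()
    for _ in range(20): u=d/(1+k1*(u**2).sum(-1,keepdims=True))
    P=np.concatenate([u,np.ones((h,w,1))],-1)*D[...,None]
    return o+P@M.T
def save(n,img): cv2.imwrite(n,img[...,::-1])
E
python3 - <<'E'
from h import *
print(imaging.camera_params("scene"),imaging.camera_params("top"),r.grip_depth)
print(monitor.sense())
ims=[]
for n in("scene","top"):
    im,D=imaging.grab_frame(n); np.savez(f"{n}0.npz",im=im,D=D); save(f"pics/{n}0.png",im); print(n,(D>0).mean())
    c=cam(n)
    for k in("scale","well_rim","zero_top","bracket_heel","bracket_toe","tray","tape","rack","stylus","stylus_grip"):
        for q in imaging.place_of(n,k)[:3]:
            l=q["location"]; i,j=int(round(l[0])),int(round(l[1])); z=D[min(max(i,0),383),min(max(j,0),511)]
            print(n,k,round(q["p"],2),np.round(l,1),at_depth(c,*l,z).round() if z>0 else None)
E
```

```text
pics
{'camera_matrix': array([[400.08485618,   0.        , 252.71181674],
       [  0.        , 400.08485618, 187.18506704],
       [  0.        ,   0.        ,   1.        ]]), 'k1': -0.10451651379191969, 'origin': array([1625.48999086, -242.95608093,  872.03685984]), 'attitude': array([ 0.71695078,  0.52675208, -0.27040776, -0.36795851])} {'camera_matrix': array([[400.02095636,   0.        , 251.47765035],
       [  0.        , 400.02095636, 193.46954355],
       [  0.        ,   0.        ,   1.        ]]), 'k1': 0.022744297674077082, 'origin': array([ 350.32246992,   77.158826  , 1120.65702973]), 'attitude': array([-0.67733859,  0.72677648, -0.08315075,  0.07806622])} 18.700000000000003
{'time': 0.0, 'joint_pos': array([ 9.54412054e-01,  2.59191884e-01,  2.07817101e-02,  1.33365017e+00,
       -1.98770322e-06,  1.41820296e+00]), 'joint_vel': array([-1.99591907e-03, -2.08762254e-03,  4.82137458e-05, -9.77685668e-04,
       -3.31323562e-04, -1.94413972e-04]), 'joint_torque': array([ 7.89519072e-04, -5.55642557e+01,  3.44533575e+01,  1.34716838e-02,
       -1.31869574e-04, -5.595700
[... 964 characters left out ...]
]
scene rack 0.74 [173.3 304.4] [491. 316.  39.]
scene stylus 0.55 [166.4 295.9] [478. 285.  69.]
top 0.9960123697916666
top scale 0.93 [228.8 281.3] [496. -13.  51.]
top well_rim 0.93 [250.7 279.4] [439.  -3.  40.]
top bracket_heel 0.66 [213.5 295.2] [534. -54.  53.]
top bracket_toe 0.94 [250.1 297. ] [436. -48.  58.]
top tray 0.92 [236.4 389.5] [ 460. -315.    5.]
top tape 0.82 [261.  398.5] [ 391. -330.    2.]
top tape 0.73 [157.7 367.9] [ 671. -264.   74.]
top rack 0.93 [173.9 104.5] [680. 459.  60.]
top rack 0.93 [146.2 227.6] [733. 117.  69.]
top stylus 0.43 [247.3 172.4] [464. 276.  74.]
top stylus 0.39 [167.1 172.3] [678. 268.  89.]
top stylus_grip 0.38 [236.2 170.7] [494. 281.  69.]
```

```bash
python3 - <<'E'
import cv2
for n in("scene","top"):
    cv2.imwrite(f"pics/{n}0b.png",cv2.resize(cv2.imread(f"pics/{n}0.png"),(800,600),interpolation=cv2.INTER_CUBIC))
E
```

```text
(no output)
```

View pics/scene0b.png

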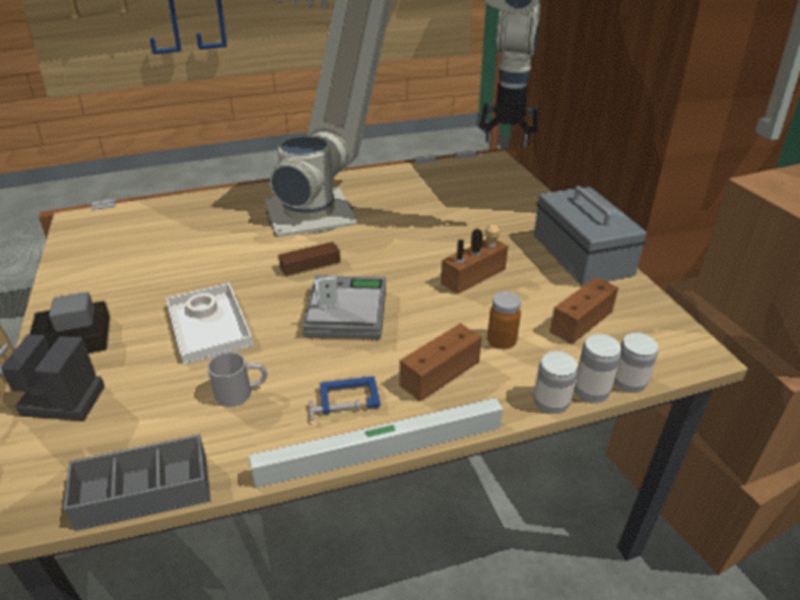

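View pics/top0b.png

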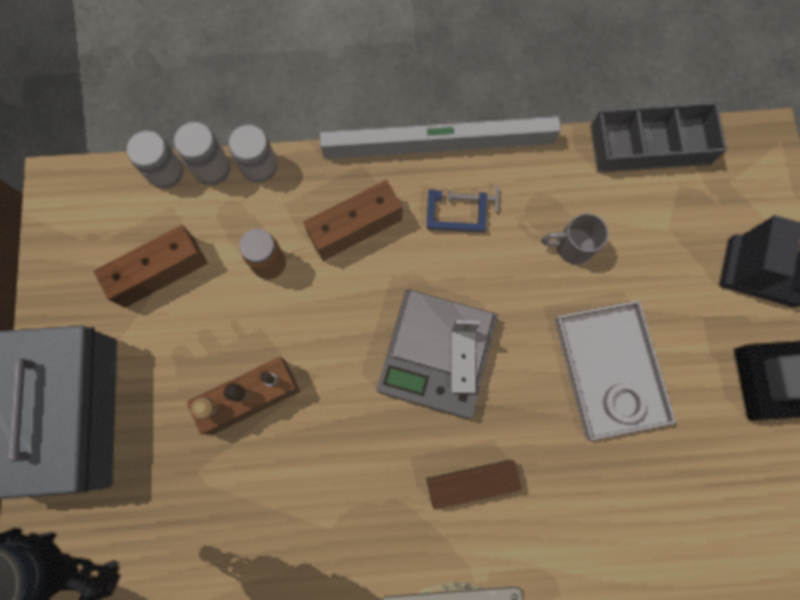

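The scene picture shows the scale at (345,305) with the bracket on it, the tray at (208,320), and the rack with tools at (475,262). In the top picture, the stylus is at (270,378) and the round well at about (441,391). The bracket runs from (465,325) to its toe at (462,390), and the tray is at (615,370). Next I measure from the point clouds.

```bash
python3 - <<'E'
from h import *
def rect(P):
    (c,s,a)=cv2.minAreaRect(P[:,:2].astype(np.float32)); return np.round(c,1),np.round(s,1),round(a,1)
for n in("top","scene"):
    d=np.load(n+"0.npz"); C=cloud(cam(n),d["D"]).reshape(-1,3); z=C[:,2]
    def sel(x0,x1,y0,y1,z0,z1):
        return C[(C[:,0]>x0)&(C[:,0]<x1)&(C[:,1]>y0)&(C[:,1]<y1)&(z>z0)&(z<z1)]
    print(n)
    for nm,b in {"brk top":(480,620,-120,0,115,140),"scale":(370,620,-130,120,25,75),"pan":(370,620,-130,120,47,53),"brk flat":(400,580,-120,0,54,64),"tray rim":(340,580,-430,-210,22,40),"rack":(350,560,180,420,60,78),"stylus top":(430,560,180,300,112,136),"tall tools":(350,560,180,420,90,145),"tape":(330,480,-400,-250,18,34),"tray":(340,580,-430,-210,8,40)}.items():
        P=sel(*b)
        if len(P)>3: print(nm,len(P),rect(P),"mean",P.mean(0).round(1),"z",np.percentile(P[:,2],[5,50,95]).round(1))
d=np.load("top0.npz");C=cloud(cam("top"),d["D"])
np.set_printoptions(linewidth=250)
print("stylus z"); print(C[228:256,160:190,2].round().astype(int))
print("brk z"); print(C[200:215,284:312,2].round().astype(int))
im=d["im"]; save("pics/crop.png",cv2.hconcat([cv2.resize(im[185:285,230:330],(400,400),interpolation=cv2.INTER_CUBIC),cv2.resize(im[200:300,110:210],(400,400),interpolation=cv2.INTER_CUBIC)]))
E
```

```text
top
brk top 50 (array([540.3, -56.1]), array([39.9,  6.4]), 85.6) mean [539.9 -56.1 126.5] z [119.9 127.5 130. ]
scale 4177 (array([509.1, -10.7]), array([169.9, 190.2]), 70.1) mean [503.9  -8.   46.2] z [36.1 48.  56.5]
pan 1652 (array([523.7, -16. ]), array([149.8, 148.3]), 70.0) mean [541.3 -12.2  49.9] z [47.5 49.7 52.4]
brk flat 469 (array([497.8, -57.3]), array([130.5,  87.6]), 14.3) mean [487.4 -50.8  56.4] z [54.3 56.1 59.2]
tray rim 773 (array([ 460.4, -318.9]), array([219.8, 154.3]), 7.0) mean [ 437.2 -323.    27. ] z [23.1 27.  31. ]
rack 1197 (array([455.6, 326. ]), array([ 60.7, 170.1]), 22.3) mean [455.6 318.1  69.6] z [65.9 69.7 73.1]
stylus top 36 (array([476.4, 274.7]), array([12.4, 15.4]), 6.8) mean [476.1 274.3 122.6] z [116.8 123.2 126.1]
tall tools 348 (array([450.9, 327.7]), array([ 32.5, 131.9]), 19.0) mean [447.6 339.9 119.9] z [103.  121.4 131.7]
tape 541 (array([ 410.6, -324.7]), array([119.6, 153.7]), 7.1) mean [ 396.1 -329.8   26.3] z [20.  26.8 30.7]
tray 1265 (array([ 460.4, -318.9]), array([219.8, 154.3]), 7.0) mean [ 444.5 -323.9   22. ] z [ 8.8 24.7 3
[... 6854 characters left out ...]
2   49   50   63   83   86   84   83   84   83   86   87   88   85   87   86   85   90   86   46   53   51   49   50   50   52]
 [  46   51   46   50   53   62   69   71   72   71   71   71   69   70   74   73   76   73   75   77   73   53   47   47   52   48   50   48]
 [  51   47   45   50   45   55   55   52   56   52   54   61   55   59   56   58   58   58   58   59   48   46   48   53   47   50   48   49]
 [  48   48   51   50   45   58   49   56   55   56   56   50   57   56   59   59   55   55   60   54   51   51   48   51   47   53   51   54]
 [  52   50   52   49   49   55   52   55   55   57   54   52   57   53   57   55   56   55   52   54   50   50   50   50   52   48   49   51]]
```

View pics/crop.png

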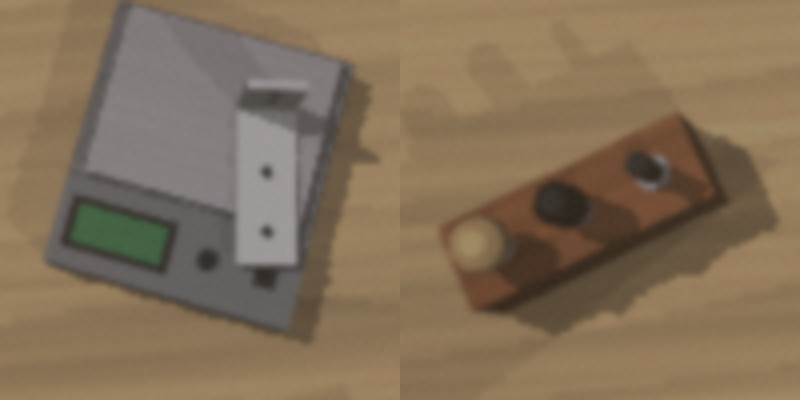

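The crop shows the round well at about (281.5,250) in the top image, the square well partly under the bracket toe, and the stylus standing in the lower-right hole. I'm moving above the bracket's upright leg at (540,-56), with tool y along its thickness.

>>> {"op": "send_rows", "data": {"increments": [[0,0,6.78,0,0,0,0.085],[0,0,6.78,0,0,0,0.085],[0,0,6.78,0,0,0,0.085],[0,0,6.78,0,0,0,0.085],[0,0,6.78,0,0,0,0.085],[0,0,6.78,0,0,0,0.085],[0,0,6.78,0,0,0,0.085],[0,0,6.78,0,0,0,0.085],[0,0,6.78,0,0,0,0.085],[0,0,6.78,0,0,0,0.085]]}}

```text
time: 1.93
tcp_pos: [246.0, 491.9, 231.3]
orientation: [0.736, 0.677, -0.0, -0.0]
wrist_force: [-0.6, 0.1, 0.2]
grip_width: 84.9
grasp_force: 0.0
```

>>> {"op": "send_rows", "data": {"increments": [[0,0,0,-0.0327,0.021,0,0.085],[0,0,0,-0.0327,0.021,0,0.085],[0,0,0,-0.0327,0.021,0,0.085],[0,0,0,-0.0327,0.021,0,0.085],[0,0,0,-0.0327,0.021,0,0.085],[0,0,0,-0.0327,0.021,0,0.085],[0,0,0,-0.0327,0.021,0,0.085],[0,0,0,-0.0327,0.021,0,0.085]]}}

```text
time: 2.6
tcp_pos: [394.1, 216.5, 231.5]
orientation: [0.734, 0.68, 0.0, 0.0]
wrist_force: [1.5, 0.2, -0.8]
grip_width: 85.4
grasp_force: 0.0
```

>>> {"op": "send_rows", "data": {"increments": [[0,0,0,-0.0327,0.021,0,0.085],[0,0,0,-0.0327,0.021,0,0.085],[0,0,0,-0.0327,0.021,0,0.085],[0,0,0,-0.0327,0.021,0,0.085],[0,0,0,-0.0327,0.021,0,0.085],[0,0,0,-0.0327,0.021,0,0.085],[0,0,0,-0.0327,0.021,0,0.085],[0,0,0,-0.0327,0.021,0,0.085],[0,0,0,0,0,0,0.085]]}}

```text
time: 3.35
tcp_pos: [543.8, -60.9, 230.3]
orientation: [0.735, 0.678, -0.0, 0.001]
wrist_force: [-0.9, 0.4, 0.3]
grip_width: 84.8
grasp_force: 0.0
```

```bash
cat >> h.py <<'E'
def go(t,th):
    s=monitor.sense(); M=R.from_quat(s["orientation"]).as_matrix()
    a=np.degrees(np.arctan2(M[1,1],M[0,1])); d=np.array(t)-s["tcp_pos"]
    print("t",round(s["time"],2),"tcp",s["tcp_pos"].round(1),"theta",round(a,2),"tilt",M[:,2].round(4),"F",s["wrist_force"].round(1),"grip",round(s["grip_width"],1),round(s["grasp_force"],1))
    T=R.from_euler("z",th-a,degrees=True).as_matrix()@M
    print("tool wz",round(a-th,2),"shift now-axes",(M.T@d).round(1),"shift after turn",(T.T@d).round(1))
E
python3 - <<'E'
from h import *
go((540.3,-56.3,92),-4.4)
d=np.load("top0.npz"); c=cam("top"); im=d["im"].astype(int)
g=im.sum(2)[240:258,272:292]; print(g)
print(at_height(c,249.8,281.5,40),at_height(c,249.8,281.5,33))
E
```

```text
t 3.35 tcp [543.8 -60.9 230.3] theta -4.63 tilt [ 3.0e-04 -1.4e-03 -1.0e+00] F [-0.9  0.4  0.3] grip 84.8 0.0
tool wz -0.23 shift now-axes [  4.5  -3.9 138.3] shift after turn [  4.5  -3.9 138.3]
[[209 227 252 283 291 294 297 298 296 296 290 290 282 275 265 269 308 411
  455 461]
 [170 183 228 281 296 296 293 296 292 291 296 285 281 278 270 274 315 413
  458 460]
 [170 174 240 288 294 291 294 291 292 297 292 292 288 275 274 279 315 411
  458 462]
 [169 182 250 285 292 292 293 291 296 289 293 294 288 277 271 277 319 412
  455 464]
 [167 194 266 289 293 293 296 295 296 290 293 290 292 275 274 273 316 409
  457 467]
 [165 209 274 291 292 291 297 292 291 293 289 294 290 276 272 277 317 410
  454 465]
 [170 237 286 292 294 293 292 290 283 272 272 281 284 279 274 276 318 414
  457 462]
 [188 254 284 291 291 288 292 270 237 209 214 239 265 278 270 276 318 416
  457 465]
 [201 269 289 289 293 290 281 241 187 158 166 183 227 275 284 287 328 414
  456 466]
 [216 277 293 294 297 295 277 208 155 143 146 163 216 267 289 291 331 413
  452 462]
 [245 282 293 293 295 290 269 202 163 145 144 161 215 270 291 294 321 385
  422 424]
 [265 290 291 294 295 290 276 228 173 147 157 190 246 277 291 290 297 306
  311 296]
 [277 293 297 296 294 295 287 263 222 201 210 246 270 287 293 291 290 286
  279 247]
 [284 292 299 291 297 294 293 287 277 275 274 283 285 293 294 292 292 288
  289 279]
 [291 293 293 296 292 295 292 291 290 289 292 292 286 290 290 292 288 292
  291 290]
 [296 295 294 294 294 293 297 296 293 294 289 293 293 292 290 292 291 292
  288 286]
 [294 292 290 295 296 293 294 289 289 292 289 294 287 293 289 289 293 291
  288 290]
 [295 294 297 291 291 295 290 290 291 294 295 292 290 291 294 291 292 292
  288 290]]
[440.68203845  -9.08264382  40.        ] [441.26734625  -9.64127646  33.        ]
```

>>> {"op": "send_rows", "data": {"increments": [[0,0,0,0,0,0.02,0.085],[0,0,0,0,0,0.02,0.085],[0,0,0,0,0,0.02,0.085],[0,0,0,0,0,0.01,0.085],[0,0,0,0,0,0,0.085],[0,0,0,0,0,0,0.085],[0,0,0,0,0,0,0.085]]}}

```text
time: 3.93
tcp_pos: [541.7, -55.4, 162.4]
orientation: [0.734, 0.68, 0.0, 0.001]
wrist_force: [0.3, -0.1, 1.4]
grip_width: 84.7
grasp_force: 0.0
```

```bash
python3 - <<'E'
from h import *
go((540.3,-56.3,92),-4.4)
E
```

```text
t 3.93 tcp [541.7 -55.4 162.4] theta -4.36 tilt [ 1.5e-03 -4.0e-04 -1.0e+00] F [ 0.3 -0.1  1.4] grip 84.7 0.0
tool wz 0.04 shift now-axes [-0.9 -1.5 70.4] shift after turn [-0.9 -1.5 70.4]
```

>>> {"op": "send_rows", "data": {"increments": [[0,0,0,-0.001,-0.001,0.02,0.085],[0,0,0,0,0,0.02,0.085],[0,0,0,0,0,0.02,0.085],[0,0,0,0,0,0.009,0.085],[0,0,0,0,0,0,0.085],[0,0,0,0,0,0,0.085]]}}

```text
time: 4.43
tcp_pos: [540.5, -56.4, 93.2]
orientation: [0.734, 0.68, 0.0, 0.0]
wrist_force: [0.4, 0.4, 0.4]
grip_width: 84.5
grasp_force: 0.0
```

>>> {"op": "send_rows", "data": {"increments": [[0,0,0,0,0,0,0.0],[0,0,0,0,0,0,0.0],[0,0,0,0,0,0,0.0],[0,0,0,0,0,0,0.0],[0,0,0,0,0,0,0.0],[0,0,0,0,0,0,0.0],[0,0,0,0,0,0,0.0],[0,0,0,0,0,0,0.0],[0,0,0,0,0,0,0.0],[0,0,0,0,0,0,0.0]]}}

```text
time: 5.27
tcp_pos: [540.2, -56.3, 92.5]
orientation: [0.734, 0.68, 0.0, 0.0]
wrist_force: [0.2, -0.0, 4.8]
grip_width: 5.3
grasp_force: 59.1
```

>>> {"op": "send_rows", "data": {"increments": [[0,0,0,0,0,-0.005,0.0],[0,0,0,0,0,-0.01,0.0],[0,0,0,0,0,-0.015,0.0],[0,0,0,0,0,-0.015,0.0],[0,0,0,0,0,-0.015,0.0],[0,0,0,0,0,-0.015,0.0],[0,0,0,0,0,-0.015,0.0],[0,0,0,0,0,-0.01,0.0],[0,0,0,0,0,0,0.0],[0,0,0,0,0,0,0.0]]}}

```text
time: 6.1
tcp_pos: [540.2, -56.4, 192.5]
orientation: [0.734, 0.68, 0.0, 0.0]
wrist_force: [-0.9, -0.1, -1.1]
grip_width: 5.5
grasp_force: 58.6
```

```bash
python3 - <<'E'
from h import *
go((515,-364,150),-83)
im,D=imaging.grab_frame("scene"); C=cloud(cam("scene"),D)
save("pics/lift.png",cv2.resize(im[80:280,100:320],(660,600),interpolation=cv2.INTER_CUBIC))
im,D=imaging.grab_frame("top"); C=cloud(cam("top"),D)
np.set_printoptions(linewidth=250)
print(C[212:262:2,290:304:2,2].round().astype(int))
print(C[230:262:3,294,:2].round())
E
```

```text
t 6.1 tcp [540.2 -56.4 192.5] theta -4.37 tilt [ 8.e-04 -2.e-04 -1.e+00] F [-0.9 -0.1 -1.1] grip 5.5 58.6
tool wz 78.63 shift now-axes [-308.7   -1.7   42.6] shift after turn [-62.5 302.2  42.8]
[[662 664 668 668 667 669 670]
 [664 665 667 668 668 670 670]
 [665 667 670 669 669 670 671]
 [667 668 669 670 671 672 672]
 [669 669 671 670 671 671 673]
 [669 669 670 671 673 673 674]
 [670 670 673 672 674 675 675]
 [672 673 674 675 675 674 676]
 [673 673 674 676 673 675 675]
 [674 675 676 675 677 678 677]
 [673 675 675 676 675 677 677]
 [675 676 678 677 678 679 680]
 [676 675 676 677 679 677 678]
 [676 679 679 678 680 679 680]
 [678 678 679 679 680 680 679]
 [679 678 679 680 683 679 680]
 [680 680 680 682 681 682 682]
 [681 680 679 682 681 681 683]
 [683 680 682 683 683 684 683]
 [681 681 684 683 683 685 684]
 [684 683 682 684 687 684 683]
 [683 684 684 684 684 685 685]
 [685 685 684 685 685 686 686]
 [684 687 686 686 685 687 687]
 [686 686 688 685 687 688 687]]
[[408.  26.]
 [405.  26.]
 [402.  27.]
 [398.  27.]
 [395.  27.]
 [391.  28.]
 [388.  28.]
 [385.  29.]
 [381.  29.]
 [378.  30.]
 [375.  30.]]
```

View pics/lift.png

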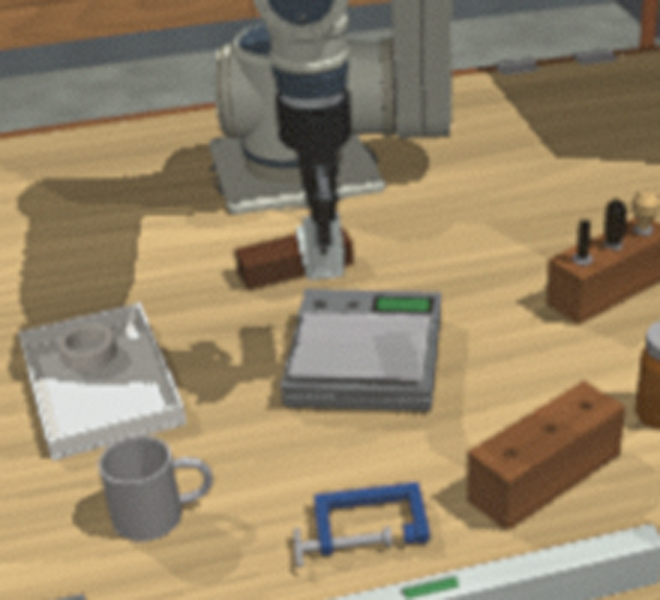

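The bracket hangs level in the gripper, and both wells (crop (320,303) and (352,303)) are clear. Next I carry it to the free half of the tray.

>>> {"op": "send_rows", "data": {"increments": [[0,0,5,0,0,0,0],[0,0,7.1,0,0,0,0],[0,0,7.1,0,0,0,0],[0,0,7.1,0,0,0,0],[0,0,7.1,0,0,0,0],[0,0,7.1,0,0,0,0],[0,0,7.1,0,0,0,0],[0,0,7.1,0,0,0,0],[0,0,7.1,0,0,0,0],[0,0,7.1,0,0,0,0]]}}

```text
time: 7.03
tcp_pos: [539.6, -56.2, 191.1]
orientation: [0.99, 0.142, -0.001, -0.0]
wrist_force: [0.4, -0.2, -1.8]
grip_width: 5.2
grasp_force: 58.4
```

>>> {"op": "send_rows", "data": {"increments": [[0,0,6,0,0,0,0],[0,0,3.6,0,0,0,0],[0,0,0,-0.003,0.015,0,0],[0,0,0,-0.005,0.025,0,0],[0,0,0,-0.006,0.03,0,0],[0,0,0,-0.006,0.03,0,0],[0,0,0,-0.006,0.03,0,0],[0,0,0,-0.006,0.03,0,0],[0,0,0,-0.006,0.03,0,0],[0,0,0,-0.006,0.03,0,0]]}}

```text
time: 7.87
tcp_pos: [523.0, -281.3, 191.1]
orientation: [0.998, 0.062, -0.001, -0.001]
wrist_force: [0.0, -0.6, -1.4]
grip_width: 5.1
grasp_force: 58.5
```

>>> {"op": "send_rows", "data": {"increments": [[0,0,0,-0.006,0.03,0,0],[0,0,0,-0.005,0.025,0,0],[0,0,0,-0.004,0.018,0,0],[0,0,0,-0.002,0.0095,0,0],[0,0,0,0,0,0.02,0],[0,0,0,0,0,0.03,0],[0,0,0,0,0,0.03,0],[0,0,0,0,0,0.01,0],[0,0,0,0,0,0,0],[0,0,0,0,0,0,0]]}}

```text
time: 8.7
tcp_pos: [517.3, -363.6, 102.8]
orientation: [0.998, 0.062, -0.0, -0.0]
wrist_force: [1.2, -0.3, -1.6]
grip_width: 5.1
grasp_force: 58.6
```

```bash
python3 - <<'E'
from h import *
go((516.6,-364.2,48),-82.9)
im,D=imaging.grab_frame("scene"); C=cloud(cam("scene"),D)
save("pics/tray1.png",cv2.resize(im[100:280,60:260],(660,594),interpolation=cv2.INTER_CUBIC))
E
```

```text
t 8.7 tcp [ 517.3 -363.6  102.8] theta -82.84 tilt [-3.e-04  4.e-04 -1.e+00] F [ 1.2 -0.3 -1.6] grip 5.1 58.6
tool wz 0.06 shift now-axes [-0.8  0.5 54.8] shift after turn [-0.8  0.5 54.8]
```

View pics/tray1.png

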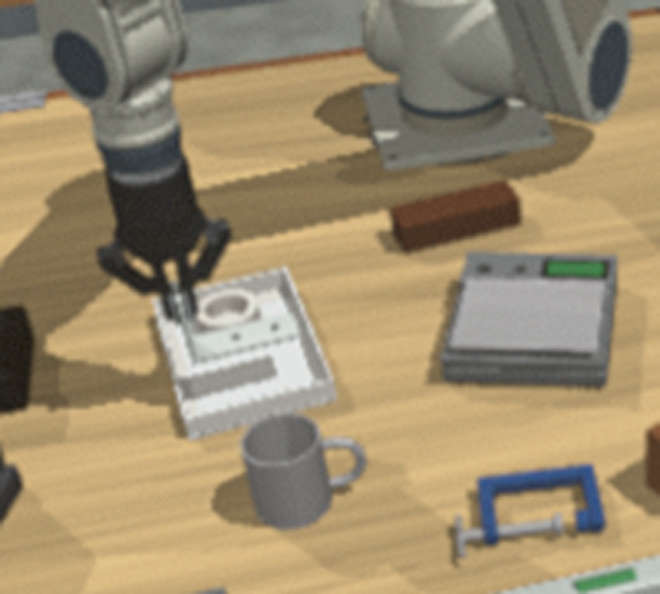

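The bracket is level over the free half of the tray, clear of the tape at (225,308). Next I lower it.

>>> {"op": "send_rows", "data": {"increments": [[0,0,0,0,0,0.015,0],[0,0,0,0,0,0.015,0],[0,0,0,0,0,0.012,0],[0,0,0,0,0,0.006,0],[0,0,0,0,0,0.003,0],[0,0,0,0,0,0.002,0],[0,0,0,0,0,0.001,0],[0,0,0,0,0,0,0],[0,0,0,0,0,0,0]]}}

```text
time: 9.5
tcp_pos: [517.3, -364.3, 48.9]
orientation: [0.998, 0.062, 0.0, 0.0]
wrist_force: [-0.1, 0.0, -0.4]
grip_width: 5.5
grasp_force: 58.6
```

>>> {"op": "send_rows", "data": {"increments": [[0,0,0,0,0,0.001,0],[0,0,0,0,0,0.001,0],[0,0,0,0,0,0,0],[0,0,0,0,0,0,0]]}}

```text
time: 9.83
tcp_pos: [517.3, -364.3, 46.5]
orientation: [0.998, 0.062, 0.0, 0.0]
wrist_force: [0.6, 0.5, 1.0]
grip_width: 5.2
grasp_force: 59.0
```

>>> {"op": "send_rows", "data": {"increments": [[0,0,0,0,0,0.0005,0],[0,0,0,0,0,0,0],[0,0,0,0,0,0,0.02],[0,0,0,0,0,0,0.02],[0,0,0,0,0,0,0.02],[0,0,0,0,0,0,0.02]]}}

```text
time: 10.33
tcp_pos: [517.0, -364.0, 45.6]
orientation: [0.998, 0.062, -0.0, -0.0]
wrist_force: [-0.3, -0.2, 0.2]
grip_width: 19.8
grasp_force: 0.0
```

>>> {"op": "send_rows", "data": {"increments": [[0,0,0,0,0,-0.01,0.03],[0,0,0,0,0,-0.03,0.03],[0,0,0,0,0,-0.04,0.03],[0,0,0,0,0,-0.04,0.03],[0,0,0,0,0,-0.03,0.04],[0,0,0,0,0,0,0.04]]}}

```text
time: 10.83
tcp_pos: [518.7, -365.5, 203.8]
orientation: [0.998, 0.062, 0.004, 0.004]
wrist_force: [0.2, -0.6, -0.4]
grip_width: 39.9
grasp_force: 0.0
```

```bash
python3 - <<'E'
from h import *
go((476.5,275,196),22.3)
im,D=imaging.grab_frame("scene"); C=cloud(cam("scene"),D).reshape(-1,3)
print(C[(abs(C[:,0]-516)<25)&(abs(C[:,1]+364)<20)&(C[:,2]>60)&(C[:,2]<100)].mean(0))
save("pics/tray2.png",cv2.resize(im[100:280,60:260],(660,594),interpolation=cv2.INTER_CUBIC))
E
```

```text
t 10.83 tcp [ 518.7 -365.5  203.8] theta -82.87 tilt [ 0.0079 -0.0072 -0.9999] F [ 0.2 -0.6 -0.4] grip 39.9 0.0
tool wz -105.17 shift now-axes [  37.6 -640.8    2.8] shift after turn [608.5 203.9  13.7]
[ 524.54742334 -362.36697684   75.89287328]
```

View pics/tray2.png

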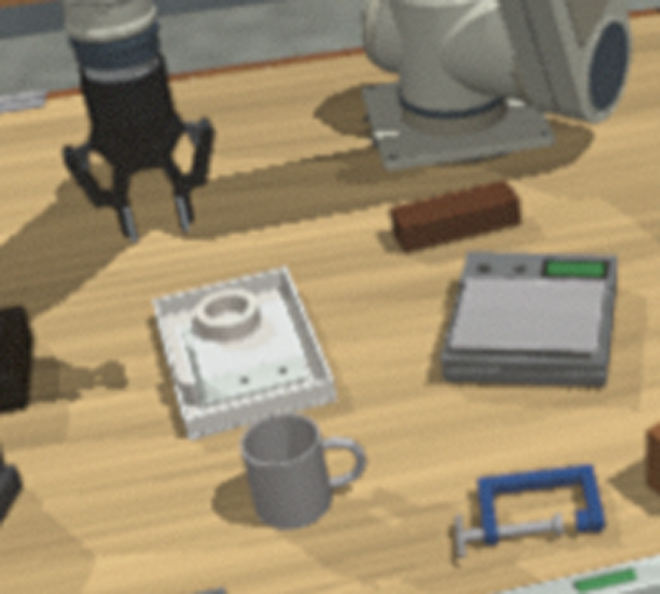

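The bracket stands in the tray with its flat leg down at (245,380), clear of the tape. Next is the stylus.

>>> {"op": "send_rows", "data": {"increments": [[0,0,-7.01,0,0,0,0.05],[0,0,-7.01,0,0,0,0.05],[0,0,-7.01,0,0,0,0.05],[0,0,-7.01,0,0,0,0.05],[0,0,-7.01,0,0,0,0.05],[0,0,-7.01,0,0,0,0.05],[0,0,-7.01,0,0,0,0.05],[0,0,-7.01,0,0,0,0.05],[0,0,-7.01,0,0,0,0.05],[0,0,-7.01,0,0,0,0.05]]}}

```text
time: 11.72
tcp_pos: [516.7, -363.7, 195.1]
orientation: [0.779, 0.626, -0.0, -0.001]
wrist_force: [-0.3, -0.1, 1.0]
grip_width: 49.8
grasp_force: 0.0
```

>>> {"op": "send_rows", "data": {"increments": [[0,0,-7.01,0,0,0,0.05],[0,0,-7.01,0,0,0,0.05],[0,0,-7.01,0,0,0,0.05],[0,0,-7.01,0,0,0,0.05],[0,0,-7.01,0,0,0,0.05],[0,0,0,0.0379,0.0128,0,0.05],[0,0,0,0.0379,0.0128,0,0.05],[0,0,0,0.0379,0.0128,0,0.05],[0,0,0,0.0379,0.0128,0,0.05],[0,0,0,0.0379,0.0128,0,0.05]]}}

```text
time: 12.55
tcp_pos: [503.5, -162.6, 195.2]
orientation: [0.557, 0.83, -0.0, -0.001]
wrist_force: [1.4, 0.1, -0.1]
grip_width: 49.8
grasp_force: 0.0
```

>>> {"op": "send_rows", "data": {"increments": [[0,0,0,0.0379,0.0128,0,0.05],[0,0,0,0.0379,0.0128,0,0.05],[0,0,0,0.0379,0.0128,0,0.05],[0,0,0,0.0379,0.0128,0,0.05],[0,0,0,0.0379,0.0128,0,0.05],[0,0,0,0.0379,0.0128,0,0.05],[0,0,0,0.0379,0.0128,0,0.05],[0,0,0,0.0379,0.0128,0,0.05]]}}

```text
time: 13.22
tcp_pos: [483.3, 156.8, 195.5]
orientation: [0.557, 0.83, -0.0, -0.0]
wrist_force: [0.8, -0.4, -0.1]
grip_width: 49.7
grasp_force: 0.0
```

>>> {"op": "send_rows", "data": {"increments": [[0,0,0,0.0379,0.0128,0,0.05],[0,0,0,0.0379,0.0128,0,0.05],[0,0,0,0.0379,0.0128,0,0.05],[0,0,0,0,0,0,0.05],[0,0,0,0,0,0,0.05],[0,0,0,0,0,0,0.05]]}}

```text
time: 13.72
tcp_pos: [476.2, 274.5, 195.2]
orientation: [0.557, 0.831, -0.001, -0.0]
wrist_force: [-0.3, -0.3, 0.3]
grip_width: 50.2
grasp_force: 0.0
```

```bash
python3 - <<'E'
from h import *
go((476.5,275,82.3),22.3)
E
```

```text
t 13.72 tcp [476.2 274.5 195.2] theta 22.33 tilt [-1.3e-03 -8.0e-04 -1.0e+00] F [-0.3 -0.3  0.3] grip 50.2 0.0
tool wz 0.03 shift now-axes [  0.3   0.6 112.9] shift after turn [  0.3   0.6 112.9]
```

>>> {"op": "send_rows", "data": {"increments": [[0,0,0,0.0003,0.0005,0.015,0.05],[0,0,0,0,0,0.025,0.05],[0,0,0,0,0,0.025,0.05],[0,0,0,0,0,0.02,0.05],[0,0,0,0,0,0.015,0.05],[0,0,0,0,0,0.012,0.05],[0,0,0,0,0,0,0.05],[0,0,0,0,0,0,0.05]]}}

```text
time: 14.38
tcp_pos: [477.1, 273.7, 83.7]
orientation: [0.558, 0.83, -0.001, -0.0]
wrist_force: [1.0, -0.5, 1.1]
grip_width: 50.2
grasp_force: 0.0
```

>>> {"op": "send_rows", "data": {"increments": [[0,0,0,0,0,0,0.0],[0,0,0,0,0,0,0.0],[0,0,0,0,0,0,0.0],[0,0,0,0,0,0,0.0],[0,0,0,0,0,0,0.0],[0,0,0,0,0,0,0.0],[0,0,0,0,0,0,0.0]]}}

```text
time: 14.97
tcp_pos: [477.6, 275.1, 84.8]
orientation: [0.557, 0.83, 0.001, 0.001]
wrist_force: [-0.4, -2.3, 6.3]
grip_width: 14.6
grasp_force: 58.3
```

>>> {"op": "send_rows", "data": {"increments": [[0,0,0,0,0,-0.002,0],[0,0,0,0,0,-0.005,0],[0,0,0,0,0,-0.01,0],[0,0,0,0,0,-0.015,0],[0,0,0,0,0,-0.02,0],[0,0,0,0,0,-0.02,0],[0,0,0,0,0,-0.02,0],[0,0,0,0,0,-0.018,0],[0,0,0,0,0,0,0],[0,0,0,0,0,0,0]]}}

```text
time: 15.8
tcp_pos: [477.5, 275.4, 195.1]
orientation: [0.557, 0.83, 0.001, 0.001]
wrist_force: [0.8, -1.0, -1.4]
grip_width: 14.3
grasp_force: 58.4
```

```bash
python3 - <<'E'
from h import *
go((441.3,-9.4,190),-20)
im,D=imaging.grab_frame("scene")
for k in("stylus_tip","stylus","stylus_grip"): print(k,imaging.place_of("scene",k)[:3])
save("pics/sty1.png",cv2.resize(im[60:220,230:390],(600,600),interpolation=cv2.INTER_CUBIC))
E
```

```text
t 15.8 tcp [477.5 275.4 195.1] theta 22.28 tilt [ 2.2e-03  9.0e-04 -1.0e+00] F [ 0.8 -1.  -1.4] grip 14.3 58.4
tool wz 42.28 shift now-axes [-249.8 -141.5    4.8] shift after turn [-280.    63.4    5.3]
stylus_tip [{'location': [154.6, 296.2], 'p': 0.59}]
stylus [{'location': [200.7, 222.7], 'p': 0.57}, {'location': [142.3, 298.1], 'p': 0.37}]
stylus_grip [{'location': [133.3, 297.2], 'p': 0.37}]
```

View pics/sty1.png

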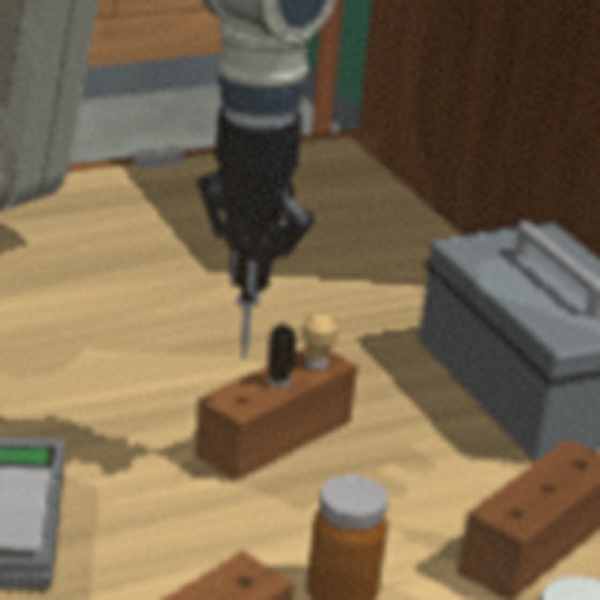

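The stylus hangs upright from the gripper, with its tip at crop (244,358) and its empty hole at (240,400). I carry it above the round well by pure translation.

>>> {"op": "send_rows", "data": {"increments": [[0,0,0,-0.015,-0.0085,0,0],[0,0,0,-0.025,-0.014,0,0],[0,0,0,-0.03,-0.017,0,0],[0,0,0,-0.03,-0.017,0,0],[0,0,0,-0.03,-0.017,0,0],[0,0,0,-0.03,-0.017,0,0],[0,0,0,-0.03,-0.017,0,0],[0,0,0,-0.03,-0.017,0,0],[0,0,0,-0.02,-0.011,0,0],[0,0,0,-0.0096,-0.0051,0,0]]}}

```text
time: 16.83
tcp_pos: [440.8, -11.4, 193.2]
orientation: [0.558, 0.83, -0.0, -0.0]
wrist_force: [0.8, 0.7, -0.4]
grip_width: 14.8
grasp_force: 58.5
```

>>> {"op": "send_rows", "data": {"increments": [[0,0,0,0,0,0.01,0],[0,0,0,0,0,0.02,0],[0,0,0,0,0,0.02,0],[0,0,0,0,0,0.01,0],[0,0,0,0,0,0.004,0],[0,0,0,0,0,0,0],[0,0,0,0,0,0,0],[0,0,0,0,0,0,0]]}}

```text
time: 17.5
tcp_pos: [442.1, -9.0, 130.4]
orientation: [0.557, 0.83, 0.0, 0.0]
wrist_force: [-0.6, 0.5, -0.0]
grip_width: 14.8
grasp_force: 58.5
```

```bash
python3 - <<'E'
from h import *
go((441.3,-9.4,103),22.3)
c=cam("scene")
def near(px,xy):
    v=c[3]@ray(c,*px); n=np.array([-v[1],v[0],0])/np.hypot(*v[:2]); lat=(c[2][:2]-xy)@n[:2]
    t=((xy-c[2][:2])@v[:2])/(v[:2]@v[:2]); print("lateral off",lat.round(1),"dir",n[:2].round(2),"z",(c[2]+t*v)[2].round(1))
near((155.5,295.1),np.array([476.8,275]))
im,D=imaging.grab_frame("scene")
s=monitor.sense()["tcp_pos"][:2]
for k in("stylus_tip","well_rim","stylus"):
    for q in imaging.place_of("scene",k)[:2]: print(k,q); near(q["location"],s)
print(at_height(c,*[q["location"] for q in imaging.place_of("scene","well_rim")][0],40))
save("pics/well1.png",cv2.resize(im[130:220,170:260],(600,600),interpolation=cv2.INTER_CUBIC))
E
```

```text
t 17.5 tcp [442.1  -9.  130.4] theta 22.29 tilt [ 1.e-03 -2.e-04 -1.e+00] F [-0.6  0.5 -0. ] grip 14.8 58.5
tool wz -0.01 shift now-axes [-0.1 -0.9 27.4] shift after turn [-0.1 -0.9 27.4]
lateral off -3.5 dir [-0.41 -0.91] z 116.9
stylus_tip {'location': [177.6, 218.4], 'p': 0.61}
lateral off -5.7 dir [-0.2  -0.98] z 54.0
well_rim {'location': [213.4, 147.4], 'p': 0.2}
lateral off 265.6 dir [ 0.03 -1.  ] z -43.5
well_rim {'location': [201.2, 220.1], 'p': 0.15}
lateral off -6.8 dir [-0.2  -0.98] z -54.3
stylus {'location': [162.8, 218.7], 'p': 0.36}
lateral off -9.9 dir [-0.2  -0.98] z 117.2
[ 556.47206006 -271.63531544   40.        ]
```

View pics/well1.png

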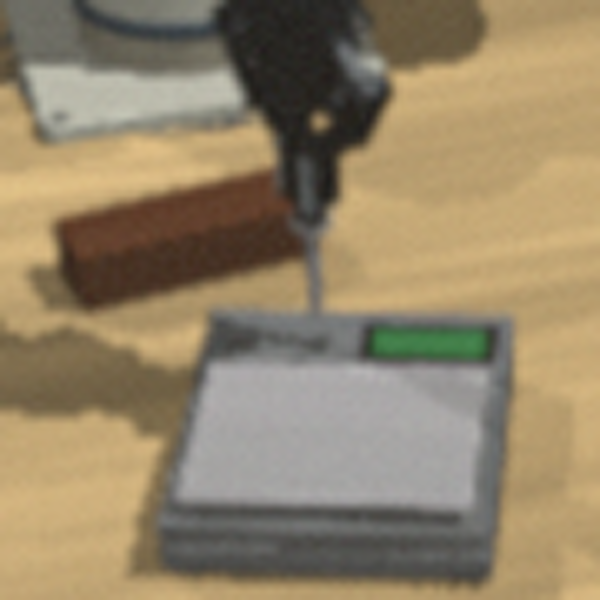

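The tip shows at crop (315,312), just above the console. I compare it with where the round well was in the earlier scene picture (lift crop (352,303)).

```bash
python3 - <<'E'
from h import *
c=cam("scene")
g=cv2.imread("pics/lift.png").astype(int).sum(2)
def cen(x0,x1,y0,y1):
    w=g[y0:y1,x0:x1]; w=np.clip(np.median(w)-30-w,0,None); yy,xx=np.mgrid[y0:y1,x0:x1]
    return (w*yy).sum()/w.sum()/3+80-.33,(w*xx).sum()/w.sum()/3+100-.33
for nm,b,xy in(("round",(342,364,296,310),(-64,-22)),("square",(310,332,296,311),(-64,-62))):
    p=cen(*b); print(nm,p,at_height(c,*p,37), at_height(c,*p,33))
# tip column from crop
h=cv2.imread("pics/well1.png").astype(int).sum(2)
print([ (y,(h[y,290:345].argmin()+290)) for y in range(240,320,8)])
for px in((176.6,217.1),): print("tip",[at_height(c,*px,z).round(1) for z in(53,56,59)])
E
```

```text
round (np.float64(181.16248245907113), np.float64(217.2012395589709)) [439.90745406  -7.99029581  37.        ] [434.22826745  -6.86476089  33.        ]
square (np.float64(180.9990427578044), np.float64(206.17355082112735)) [426.75664918 -46.38119304  37.        ] [421.01446749 -45.43955849  33.        ]
[(240, np.int64(290)), (248, np.int64(290)), (256, np.int64(290)), (264, np.int64(309)), (272, np.int64(312)), (280, np.int64(314)), (288, np.int64(314)), (296, np.int64(315)), (304, np.int64(315)), (312, np.int64(314))]
tip [array([434. ,  -6.1,  53. ]), array([438.4,  -7. ,  56. ]), array([442.8,  -7.9,  59. ])]
```

>>> {"op": "send_rows", "data": {"increments": [[0,0,0,-0.0005,-0.0006,0.005,0],[0,0,0,0,0,0.006,0],[0,0,0,0,0,0.005,0],[0,0,0,0,0,0.003,0],[0,0,0,0,0,0.001,0],[0,0,0,0,0,0,0],[0,0,0,0,0,0,0]]}}

```text
time: 18.33
tcp_pos: [441.2, -9.8, 109.7]
orientation: [0.557, 0.83, -0.0, -0.0]
wrist_force: [-1.0, -0.2, -0.4]
grip_width: 14.4
grasp_force: 58.4
```

>>> {"op": "send_rows", "data": {"increments": [[0,0,0,0,0,0.001,0],[0,0,0,0,0,0.001,0],[0,0,0,0,0,0.001,0],[0,0,0,0,0,0,0],[0,0,0,0,0,0,0]]}}

```text
time: 18.75
tcp_pos: [441.4, -9.8, 106.9]
orientation: [0.557, 0.83, 0.0, 0.0]
wrist_force: [1.2, 1.3, 1.1]
grip_width: 14.9
grasp_force: 58.4
```

```bash
python3 - <<'E'
from h import *
go((441.3,-9.4,102),22.3)
print(monitor.sense()["moment"].round(2))
E
```

```text
t 18.75 tcp [441.4  -9.8 106.9] theta 22.28 tilt [ 4.e-04 -1.e-04 -1.e+00] F [1.2 1.3 1.1] grip 14.9 58.4
tool wz -0.02 shift now-axes [0.4 0.1 4.9] shift after turn [0.4 0.1 4.9]
[ 0.07 -0.   -0.01]
```

>>> {"op": "send_rows", "data": {"increments": [[0,0,0,0,0,0.001,0],[0,0,0,0,0,0.001,0],[0,0,0,0,0,0.001,0],[0,0,0,0,0,0,0],[0,0,0,0,0,0,0]]}}

```text
time: 19.17
tcp_pos: [441.6, -9.9, 104.4]
orientation: [0.557, 0.83, 0.0, 0.001]
wrist_force: [-0.6, -0.2, 9.9]
grip_width: 14.3
grasp_force: 59.5
```

>>> {"op": "send_rows", "data": {"increments": [[0,0,0,0,0,0.001,0],[0,0,0,0,0,0,0],[0,0,0,0,0,0,0]]}}

```text
time: 19.42
tcp_pos: [441.9, -10.0, 104.0]
orientation: [0.557, 0.83, 0.0, 0.001]
wrist_force: [-2.7, 0.9, 16.6]
grip_width: 14.8
grasp_force: 60.5
```

>>> {"op": "send_rows", "data": {"increments": [[0,0,0,0,0,0.001,0],[0,0,0,0,0,0,0],[0,0,0,0,0,0,0]]}}

```text
time: 19.67
tcp_pos: [442.2, -10.0, 103.7]
orientation: [0.557, 0.83, 0.001, 0.002]
wrist_force: [-4.1, 0.5, 24.8]
grip_width: 14.1
grasp_force: 61.6
```

The force rises past the spring's 4 N against a hard stop at tip height of about 28 mm, so the button is fully down. I hold it, then retract.

>>> {"op": "send_rows", "data": {"increments": [[0,0,0,0,0,0,0],[0,0,0,0,0,0,0],[0,0,0,0,0,0,0],[0,0,0,0,0,0,0],[0,0,0,0,0,0,0],[0,0,0,0,0,0,0],[0,0,0,0,0,0,0],[0,0,0,0,0,0,0]]}}

```text
time: 20.33
tcp_pos: [442.2, -10.0, 103.7]
orientation: [0.557, 0.83, 0.001, 0.002]
wrist_force: [-4.6, 0.0, 25.5]
grip_width: 14.5
grasp_force: 61.6
```

>>> {"op": "send_rows", "data": {"increments": [[0,0,0,0,0,-0.004,0],[0,0,0,0,0,-0.008,0],[0,0,0,0,0,-0.02,0],[0,0,0,0,0,-0.02,0],[0,0,0,0,0,-0.02,0],[0,0,0,0,0,-0.02,0],[0,0,0,0,0,0,0],[0,0,0,0,0,0,0]]}}

```text
time: 21.0
tcp_pos: [441.6, -9.8, 194.4]
orientation: [0.557, 0.83, 0.0, 0.001]
wrist_force: [-0.8, 0.4, -1.4]
grip_width: 14.6
grasp_force: 58.5
```

```bash
python3 - <<'E'
from h import *
go((477.2,275.2,195),22.3)
im,D=imaging.grab_frame("scene")
c=cam("scene");s=monitor.sense()["tcp_pos"]
for k in("stylus_tip","stylus"):
  for q in imaging.place_of("scene",k)[:2]: print(k,q["p"],np.round(q["location"],1))
E
```

```text
t 21.0 tcp [441.6  -9.8 194.4] theta 22.28 tilt [ 1.5e-03 -3.0e-04 -1.0e+00] F [-0.8  0.4 -1.4] grip 14.6 58.5
tool wz -0.02 shift now-axes [250.3 141.   -0.6] shift after turn [250.2 141.1  -0.6]
stylus_tip 0.4 [163.6 217.6]
stylus 0.45 [149.1 218.5]
```

>>> {"op": "send_rows", "data": {"increments": [[0,0,0,0.015,0.0085,0,0],[0,0,0,0.025,0.014,0,0],[0,0,0,0.03,0.017,0,0],[0,0,0,0.03,0.017,0,0],[0,0,0,0.03,0.017,0,0],[0,0,0,0.03,0.017,0,0],[0,0,0,0.03,0.017,0,0],[0,0,0,0.03,0.017,0,0],[0,0,0,0.02,0.011,0,0],[0,0,0,0.0101,0.0057,0,0]]}}

```text
time: 21.98
tcp_pos: [476.6, 277.7, 192.3]
orientation: [0.556, 0.831, -0.001, -0.001]
wrist_force: [-0.3, -1.5, -0.7]
grip_width: 14.3
grasp_force: 58.5
```

>>> {"op": "send_rows", "data": {"increments": [[0,0,0,0,0,0.01,0],[0,0,0,0,0,0.015,0],[0,0,0,0,0,0.01,0],[0,0,0,0,0,0.005,0],[0,0,0,0,0,0,0],[0,0,0,0,0,0,0],[0,0,0,0,0,0,0]]}}

```text
time: 22.57
tcp_pos: [477.4, 274.8, 154.4]
orientation: [0.558, 0.83, 0.0, 0.0]
wrist_force: [-1.1, 0.1, -0.2]
grip_width: 14.2
grasp_force: 58.6
```

```bash
python3 - <<'E'
from h import *
go((477.5,275.2,85),22.3)
im,D=imaging.grab_frame("scene")
save("pics/hole1.png",cv2.resize(im[110:200,250:340],(600,600),interpolation=cv2.INTER_CUBIC))
E
```

```text
t 22.57 tcp [477.4 274.8 154.4] theta 22.23 tilt [ 7.e-04  3.e-04 -1.e+00] F [-1.1  0.1 -0.2] grip 14.2 58.6
tool wz -0.07 shift now-axes [ 0.4  0.2 69.4] shift after turn [ 0.4  0.2 69.4]
```

View pics/hole1.png

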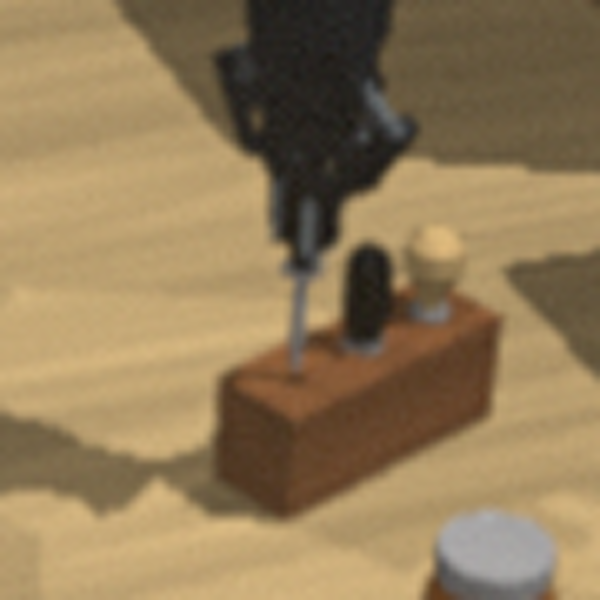

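The tip at crop (296,372) is just over the hole. I lower it gently while watching the force.

>>> {"op": "send_rows", "data": {"increments": [[0,0,0,0.0003,0.0002,0.005,0],[0,0,0,0,0,0.005,0],[0,0,0,0,0,0.005,0],[0,0,0,0,0,0.005,0],[0,0,0,0,0,0,0],[0,0,0,0,0,0,0]]}}

```text
time: 23.12
tcp_pos: [476.9, 275.5, 133.3]
orientation: [0.557, 0.83, -0.0, -0.0]
wrist_force: [1.2, 0.5, -0.1]
grip_width: 14.3
grasp_force: 58.6
```

Tip is in the hole; no contact force.

>>> {"op": "send_rows", "data": {"increments": [[0,0,0,0,0,0.007,0],[0,0,0,0,0,0.01,0],[0,0,0,0,0,0.01,0],[0,0,0,0,0,0.008,0],[0,0,0,0,0,0.005,0],[0,0,0,0,0,0.003,0],[0,0,0,0,0,0,0],[0,0,0,0,0,0,0]]}}

```text
time: 23.78
tcp_pos: [477.2, 275.6, 90.8]
orientation: [0.557, 0.83, -0.0, -0.0]
wrist_force: [0.8, -0.8, 0.3]
grip_width: 14.4
grasp_force: 58.6
```

>>> {"op": "send_rows", "data": {"increments": [[0,0,0,0,0,0.001,0],[0,0,0,0,0,0.001,0],[0,0,0,0,0,0.001,0],[0,0,0,0,0,0,0],[0,0,0,0,0,0,0]]}}

```text
time: 24.2
tcp_pos: [477.1, 275.5, 87.8]
orientation: [0.557, 0.83, 0.0, 0.0]
wrist_force: [-0.3, 0.4, -0.5]
grip_width: 14.6
grasp_force: 58.6
```

>>> {"op": "send_rows", "data": {"increments": [[0,0,0,0,0,0.001,0],[0,0,0,0,0,0.001,0],[0,0,0,0,0,0.001,0],[0,0,0,0,0,0,0],[0,0,0,0,0,0,0]]}}

```text
time: 24.62
tcp_pos: [477.2, 275.5, 84.8]
orientation: [0.557, 0.83, 0.0, 0.0]
wrist_force: [0.1, -0.4, 1.1]
grip_width: 14.3
grasp_force: 58.9
```

>>> {"op": "send_rows", "data": {"increments": [[0,0,0,0,0,0.0005,0],[0,0,0,0,0,0,0],[0,0,0,0,0,0,0]]}}

```text
time: 24.87
tcp_pos: [477.2, 275.6, 84.8]
orientation: [0.557, 0.83, 0.0, 0.0]
wrist_force: [-1.6, -0.4, 5.5]
grip_width: 14.4
grasp_force: 59.3
```

Contact at the same height as when it was grasped, so the collar is seated. Release and retreat upward.

>>> {"op": "send_rows", "data": {"increments": [[0,0,0,0,0,-0.0005,0],[0,0,0,0,0,0,0.03],[0,0,0,0,0,0,0.045],[0,0,0,0,0,0,0.045],[0,0,0,0,0,0,0.045],[0,0,0,0,0,0,0.045]]}}

```text
time: 25.37
tcp_pos: [477.1, 275.5, 84.7]
orientation: [0.557, 0.83, -0.0, -0.0]
wrist_force: [-0.0, 0.4, -0.7]
grip_width: 45.0
grasp_force: 0.0
```

>>> {"op": "send_rows", "data": {"increments": [[0,0,0,0,0,-0.01,0.045],[0,0,0,0,0,-0.02,0.045],[0,0,0,0,0,-0.03,0.045],[0,0,0,0,0,-0.03,0.045],[0,0,0,0,0,-0.03,0.045],[0,0,0,0,0,-0.01,0.045],[0,0,0,0,0,0,0.045],[0,0,0,0,0,0,0.045]]}}

```text
time: 26.03
tcp_pos: [477.1, 275.5, 214.8]
orientation: [0.557, 0.83, 0.0, 0.0]
wrist_force: [0.9, 0.4, 0.3]
grip_width: 44.9
grasp_force: 0.0
```

```bash
python3 - <<'E'
from h import *
go((477.2,275.2,195),22.3)
im,D=imaging.grab_frame("scene")
save("pics/final.png",cv2.resize(im[90:270,100:340],(800,600),interpolation=cv2.INTER_CUBIC))
E
```

```text
t 26.03 tcp [477.1 275.5 214.8] theta 22.28 tilt [ 6.e-04  3.e-04 -1.e+00] F [0.9 0.4 0.3] grip 44.9 0.0
tool wz -0.02 shift now-axes [-0.4 -0.1 19.8] shift after turn [-0.4 -0.1 19.8]
```

View pics/final.png

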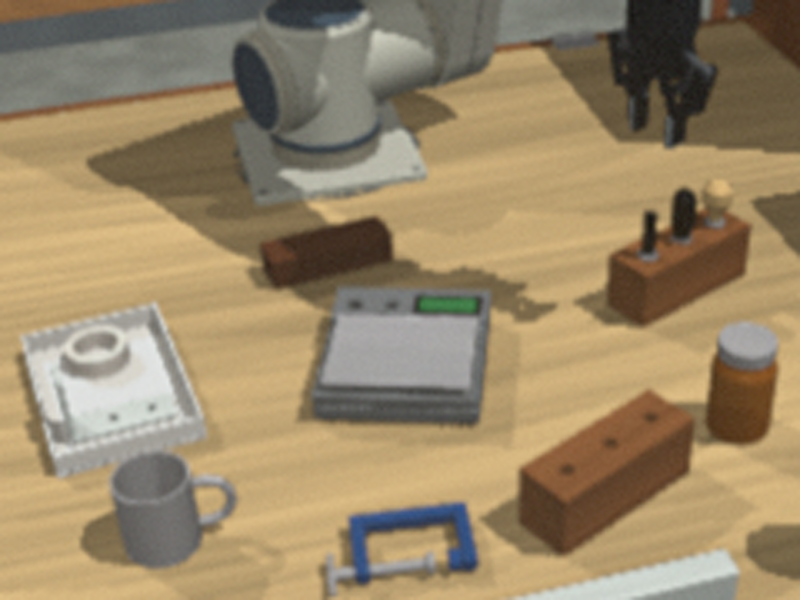

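The final picture shows the stylus upright in its hole at (650,237), the bracket standing in the tray at (110,410), and the gripper clear.

```bash
python3 -c "
from bench import job
print(job.hand_in())"
```

```text
the job is handed in; nothing more can be done
None
```

The job is handed in: the bracket stands flat leg down in the tray beside the tape roll, the zero button was pressed to its stop and held for about half a second, and the stylus is back upright in its hole (about 26 s of the 72 s used).

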